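# Seat the filter cell on the photometer port

## Robot

A 6-joint arm with a two-finger parallel gripper is mounted at the origin on a cart in front of the work surface, level with it; the furniture and walls round the work are solid. World frame = base frame: x ahead of the robot, y to its left, z up, the work surface at z = 0. Lengths are in m, angles in rad, forces in N, time in s.
With the tool pointing down it reaches from about 0.325 to 0.775 m from the base axis. Payload 5.5 kg.
Tool frame: the origin (TCP) lies between the finger pads; the fingertips stand 14 mm ahead of it and the grasp point (between the pads) lies 5 mm behind it (tcp_to_tips is the distance from the TCP to the fingertips, in m); z points along the fingers, x is the direction in which the jaws open and shut, and the axes are right-handed (so a half turn about z gives the same grasp; the last joint's range is limited). The gripper opens to 88 mm and grips with 3 to 60 N. Pads are 20 mm wide; open, the fingers measure 115 mm over their backs; the gripper's body (75 mm by 178 mm) begins 61 mm behind the grasp point.
Start: joints at [1.085, 0.091, 1.231, -0, 1.82, -0.057], TCP at [0.249, 0.546, 0.237] pointing down, gripper open.
Joint ranges: [-2.87, 2.87], [-0.86, 2.18], [0.17, 2.46], [-1.51, 4.65], [0.06, 2.69], [-2.65, 2.65]. Speed limits (rad/s): [2.57, 2.57, 3.01, 3.14, 3.14, 3.14].

## Interface

Orientations are given as a unit quaternion [w, x, y, z].
In Python, from plant import get_state, capture, camera_info, hand_in, tcp_to_tips gives the robot as it stands.
- The arm moves only by the tool servo_tool, never from a script. Its argument "moves" is a list of rows, each a list of 3 entries, a list of its own where there are three numbers: the opening, from 0 (shut) to 1 (fully open), then the shift along the tool's x, y, z in m, then the turn, a rotation vector about the tool's x, y, z in rad. A call has 1 to 10 rows; each row is the pose to reach, as a shift and turn from the pose measured when the call began, along the tool's axes at that moment; what a row does not reach only later rows make up. A row lasts 1/10 s, in which the tool goes at most 50 mm and 8.59 degrees, less where a joint would pass 70% of its speed; a pose out of reach is approached as far as the arm can. A call with a gripper value outside its range is refused whole. The fingers move at their own pace and stop on an object; "newtons" is the grip in N (left out, the last holds). Time passes only in rows, so rows that repeat a pose let the fingers close. It gives the time, the measured TCP pose, the force and the opening at its end, in the units of the state.
- get_state(): the state, without advancing time (a new reading comes with each control period).
- capture(name): name is "scene" or "top" or "wrist"; returns the picture (420x560x3 uint8, red, green, blue); there is no depth.
- camera_info(name): a dict with "mtx" (3x3 intrinsics, pixels), "world_from_camera" (4x4, takes a point from camera to world coordinates). Camera axes: x right, y down, z forward; pixel columns grow to the right and rows downward; lengths in m; the calibration is good to about 2 mm. The wrist camera is an equidistant fisheye: a pixel r from the principal point sees the ray r / f radians off the axis. A picture is of the moment at which its call begins: read the wrist's pose just before it. camera_info takes no time and is no camera call; for the wrist camera it gives the pose at the moment of the call.
- hand_in(): hands the job in, once; it reports no verdict.
The state is a dict: "time_s": time; "joint_pos": joint angles; "qd": joint speeds; "joint_torque": joint torques, N m; "ee_pos": TCP position; "eef_rot": TCP orientation; "ft_force": force on the tool from outside, world axes, zero at the start; "moment": the same for the moment, N m; "width": finger opening in m.
Only numpy, scipy, OpenCV 4.12 (cv2) and the standard library are available. Lean on these libraries where they do the work, as an engineer would, in place of code of your own. Each camera call takes 0.05 s, during which the arm holds its last target. There are 200 camera calls.

## Task

On the bench photometer, fold the flat light shade (it has a grip bar) open to 120 degrees from shut (leaning back 30 degrees beyond upright) and leave it there, without shifting the small things around. Then grip the knurled filter cell that stands unseated on the port, turn it while pushing down (clockwise seen from above is the short way) until the keyways hidden inside it drop over the port's lugs, and push it fully home, down on the flange. Finish while still holding it pushed home, as a spring lifts it if you let go.

Things in the scene. Friction and masses are not known exactly. Their poses are not given: they have to be found in the camera images.
- photometer: Low white instrument fixed to the bench, box spanning x -65..65, y -80..125, z 0..30 mm of this frame, with a round flange (68 mm across) and port on top and two hinge posts (104 mm high) at its +y side. Origin on the bench under the port's axis, z up. Shade at 120 degrees: 115 mm free from the port's axis to it, 60 mm above the cell's grip height; keep the gripper's broad side near the x axis.
- port (a point): Centre of the flange's upper face, on the port's axis, 34 mm above the bench; axes as the photometer's. A spigot 26 mm across, 20 mm tall rises from it. Round its foot three round-topped lugs 6 mm tall, 120 degrees apart, hidden under the cell; their direction differs each time and can only be felt. A spring piston in it lifts the cell with 3.5 N at the top, 6 N at home; a push of 8 to 15 N serves.
- filter_cell: Loose knurled aluminium collar, 46 mm across, 44 mm tall, 90 g (varies), glass in its dark top; grip its upper 20 mm. Origin: centre of underside, z up. Starts 7 mm above the flange; at 6 mm meets the lugs until its three hidden keyways (0.13 rad play either way) lie over them: 15 to 62 degrees clockwise from above. Its own angle does not tell. Home: underside on the flange, top 78 mm above the bench.
- shade (a joint): Hinge angle of the light shade in rad: 0 shut (panel flat over the filter cell), growing as it is folded up and back; 1.57 upright; wanted 2.09 (120 degrees); range 0 to 2.6, with no stop at 120 degrees. Stiff hinge (0.2 N m): stays where it is left. Starts at 0 to 0.25.
- shade_hinge (a point): Middle of the shade's hinge axis, 96 mm above the bench; the axis is this point's x axis. Axes as the photometer's. The shut panel (100 mm along x, 4 mm thick) reaches from the hinge to 116 mm from it in -y.
- shade_bar (a point): Centre of the shade's grip bar: steel, 9 mm in diameter, parallel to the hinge, 160 mm from its axis, beyond the panel's free edge on two arms; 80 mm free between the arms, 40 mm between bar and panel for a finger. Shut: at -y of the hinge, 98 mm above the bench. Pinched lightly from above it turns in the fingers, so the gripper can point down all the way. Turns with the shade; x along the bar.
- petri_dish: Shallow round dish, 92 mm in diameter, 16 mm tall, loose on the bench near the photometer; origin at the centre of its underside. Leave it alone.
- vial_1: Small vial with a cap, 22 mm in diameter, 46 mm tall, standing loose on the bench before the photometer; origin at the centre of its underside. Leave it alone.
- timer: Small white lab timer, 62 x 66 x 19 mm, lying loose on the bench before the photometer; origin at the centre of its underside. Leave it alone.

How it is judged:
By the outcome, as a careful person would: the job done as asked, in the order asked, and still so for the second after the job is handed in, while the arm keeps its last pose, push and grip.
It also fails if it takes over 66 s, if anything falls off the work surface, if the arm or the gripper's body presses on something with over 40 N, if the wrist force passes 120 N, or if a joint passes its speed limit or range.

## Working session

There is one attempt and no reset: what is moved stays moved. The work goes in short steps, Python scripts to look and compute and a tool call to move; the robot and the scene stay as the last step left them, time stands still between calls to the robot, and variables do not carry over. Pictures are saved under pics/ and viewed, about 8 in all and at most 12, crops included, and the job is handed in when it is done.

Besides the shell and the picture viewer there is one more tool, called after "Emit:" by a JSON object that holds its "op" and its "data". servo_tool: Moves the arm, as the interface text tells. Its arguments: {"type":"object","properties":{"moves":{"type":"array","items":{"type":"array"}},"newtons":{"type":"number"}},"required":["moves"]}

```bash
mkdir -p pics; ls
python3 - <<'E'
from plant import *
import cv2,numpy as np
s=get_state();print(s)
for n in("scene","top"):
    im=capture(n);cv2.imwrite(f"pics/{n}0.png",im[:,:,::-1]);c=camera_info(n);print(n,np.round(c["mtx"],1).tolist(),np.round(c["world_from_camera"],4).tolist())
print(tcp_to_tips)
a=cv2.imread("pics/scene0.png");b=cv2.imread("pics/top0.png")
E
```

```text
pics
{'time_s': 0.0, 'joint_pos': array([ 1.08531293e+00,  9.18427651e-02,  1.23187936e+00, -9.16596044e-06,
        1.81980030e+00, -5.67012268e-02]), 'qd': array([-0.00078141, -0.0004657 ,  0.00033018,  0.00206568, -0.00118129,
       -0.00029622]), 'joint_torque': array([-2.44805951e-04, -4.46442962e+01, -4.06455088e+01,  6.99376292e-02,
        2.92279548e-02, -1.98665007e-04]), 'ee_pos': array([0.24933597, 0.54544037, 0.23552018]), 'eef_rot': array([ 4.78526210e-04,  8.41357314e-01,  5.40478436e-01, -8.37879666e-04]), 'ft_force': array([0.56370077, 0.31172691, 0.60903409]), 'moment': array([-0.01204898,  0.02304093,  0.0318043 ]), 'width': 0.0876426465342698}
scene [[430.5, 0.0, 283.8], [0.0, 430.5, 207.6], [0.0, 0.0, 1.0]] [[0.6277, -0.3881, 0.6748, -0.0237], [-0.7783, -0.3285, 0.535, -0.4833], [0.0141, -0.8611, -0.5083, 0.5262], [0.0, 0.0, 0.0, 1.0]]
top [[415.4, 0.0, 280.5], [0.0, 415.4, 210.1], [0.0, 0.0, 1.0]] [[0.0272, -0.996, 0.0854, 0.4884], [-0.9993, -0.0292, -0.0232, -0.0239], [0.0256, -0.0847, -0.9961, 0.952], [0.0, 0.0, 0.0, 1.0]]
0.014
```

View pics/scene0.png

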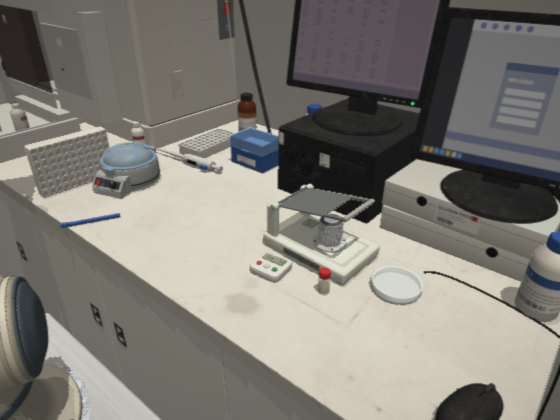

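View pics/top0.png

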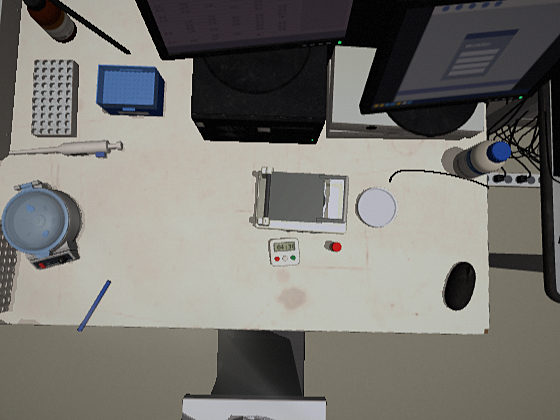

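The photometer is at about (300,200) in the top view. Its hinge is on the left (world +y) and the bar on the right. The timer is at (284,252), the vial at (335,246) and the dish at (376,207). I'll enlarge both views.

Run:
```python
import cv2,numpy as np
a=cv2.imread("pics/scene0.png")[175:285,245:395];b=cv2.imread("pics/top0.png")[155:245,240:360]
a=cv2.resize(a,None,fx=4,fy=4,interpolation=cv2.INTER_CUBIC)
b=cv2.resize(b,None,fx=6,fy=6,interpolation=cv2.INTER_CUBIC)
cv2.imwrite("pics/b.png",b);cv2.imwrite("pics/a.png",a)
```

```text
(no output)
```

View pics/b.png

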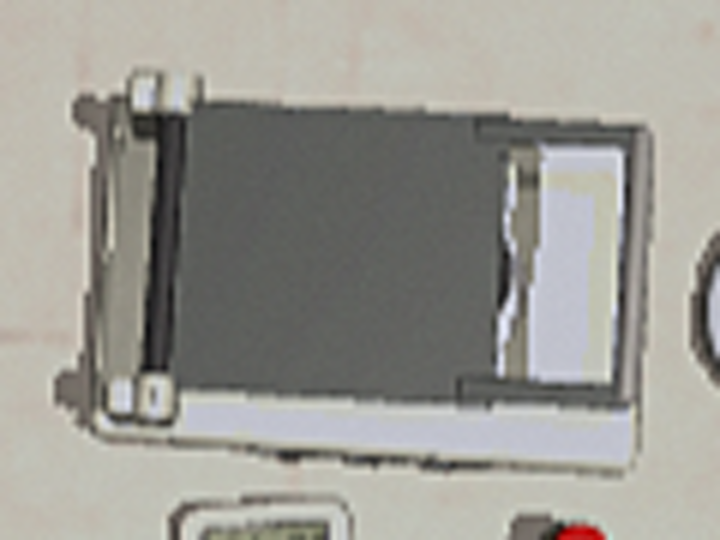

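View pics/a.png

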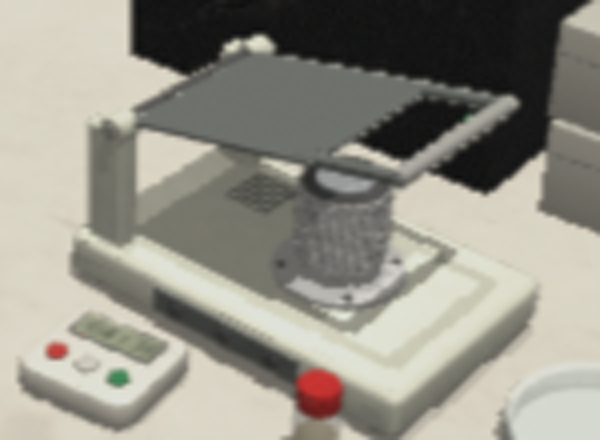

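In the crops, the near long top edge of the box runs from (95,430) to (637,468). The bar runs from (645,130) to (622,400) in the top crop, and from (515,102) to (403,178) in the scene crop. Next I'll measure.

```bash
cat > h.py <<'E'
import numpy as np,cv2
from plant import *
def ray(n,p,c=None):
    c=c or camera_info(n);K=c["mtx"];T=c["world_from_camera"]
    d=np.linalg.solve(K,[p[0],p[1],1]);d=T[:3,:3]@d;return T[:3,3],d/np.linalg.norm(d)
def plane(n,p,z):
    o,d=ray(n,p);return o+d*(z-o[2])/d[2]
def tri(p,q):
    o1,d1=ray("top",p);o2,d2=ray("scene",q)
    A=np.stack([d1,-d2],1);s=np.linalg.lstsq(A,o2-o1,rcond=None)[0]
    a,b=o1+s[0]*d1,o2+s[1]*d2;return (a+b)/2,np.linalg.norm(a-b)
T=lambda u,v:(240+(u+.5)/6-.5,155+(v+.5)/6-.5)
S=lambda u,v:(245+(u+.5)/4-.5,175+(v+.5)/4-.5)
E
python3 - <<'E'
from h import *
np.set_printoptions(precision=4,suppress=True)
print("bar far",*tri(T(645,130),S(513,101)))
print("bar near",*tri(T(622,400),S(403,177)))
print("panel hingecorner near",*tri(T(175,390),S(135,125)))
print("post near",*tri(T(140,395),S(110,122)))
print("edge L",plane("top",T(95,430),.03),"R",plane("top",T(637,465),.03))
print("scene right corner",plane("scene",S(538,288),.03), "left",plane("scene",S(72,240),.03))
print("flange ctr",plane("scene",S(341,276),.034), "celltop", plane("scene",S(345,182),.085))
for n,p in dict(black=(260,140),white=(400,135),whiteedgeR=(470,130)).items():print(n,plane("top",p,.0))
print("dish",plane("top",(376,207),.016),"vial",plane("top",(336,247),.046),"timer",plane("top",(284,252),.019),"monitor bottom",plane("top",(340,42),.3))
E
```

```text
bar far [ 0.6315 -0.1756  0.1301] 0.0019333218285835043
bar near [ 0.5414 -0.1702  0.1289] 0.0038872163676104423
panel hingecorner near [ 0.5416 -0.0205  0.0986] 0.001327669595435767
post near [ 0.5391 -0.0078  0.0967] 0.0005617440395978087
edge L [0.5298 0.0094 0.03  ] R [ 0.5225 -0.1919  0.03  ]
scene right corner [ 0.6386 -0.2002  0.03  ] left [0.5222 0.0037 0.03  ]
flange ctr [ 0.5795 -0.1227  0.034 ] celltop [ 0.5836 -0.1181  0.085 ]
black [0.7325 0.0063 0.    ]
white [ 0.7556 -0.3225  0.    ]
whiteedgeR [ 0.7733 -0.4894  0.    ]
dish [ 0.582  -0.2628  0.016 ] vial [ 0.4888 -0.1681  0.046 ] timer [ 0.4745 -0.0559  0.019 ] monitor bottom [ 0.8234 -0.129   0.3   ]
```

Emit:
{"op": "servo_tool", "data": {"moves": [[0.5,[-0.256,0.303,0],[0,0,-0.19]],[0.5,[-0.256,0.303,0],[0,0,-0.19]],[0.5,[-0.512,0.606,0],[0,0,-0.379]],[0.5,[-0.512,0.606,0],[0,0,-0.379]],[0.5,[-0.512,0.606,0],[0,0,-0.379]],[0.5,[-0.512,0.606,0],[0,0,-0.379]],[0.5,[-0.512,0.606,0],[0,0,-0.379]],[0.5,[-0.512,0.606,0],[0,0,-0.379]],[0.5,[-0.512,0.606,0],[0,0,-0.379]],[0.5,[-0.512,0.606,0],[0,0,-0.379]]]}}

```text
time_s: 1.1
ee_pos: [0.4615, 0.0943, 0.2362]
eef_rot: [0.0, 0.724, 0.689, -0.001]
ft_force: [0.5, 1.3, -0.4]
width: 0.0439
```

Emit:
{"op": "servo_tool", "data": {"moves": [[0.5,[-0.261,0.138,0],[0,0,0]],[0.5,[-0.261,0.138,0],[0,0,0]],[0.5,[-0.261,0.138,0],[0,0,0]],[0.5,[-0.261,0.138,0],[0,0,0]],[0.5,[-0.261,0.138,0],[0,0,0]],[0.5,[-0.261,0.138,0],[0,0,0]],[0.5,[-0.261,0.138,0],[0,0,0]],[0.5,[-0.261,0.138,0],[0,0,0]]]}}

```text
time_s: 1.9
ee_pos: [0.5862, -0.1741, 0.2349]
eef_rot: [-0.001, 0.725, 0.689, -0.001]
ft_force: [0.3, -0.4, 0.9]
width: 0.0435
```

Run:
```python
from h import *
c=camera_info("wrist");w=capture("wrist");s=capture("scene")
print(c["mtx"].tolist(),np.round(c["world_from_camera"],4).tolist(),get_state()["ee_pos"])
cv2.imwrite("pics/w1.png",w[:,:,::-1])
cv2.imwrite("pics/both.png",np.hstack([cv2.resize(w,(400,300)),cv2.resize(s[60:300,200:520],(400,300))])[:,:,::-1])
```

```text
[[325.19226210127806, 0.0, 278.4914961545936], [0.0, 325.19226210127806, 213.4176796468911], [0.0, 0.0, 1.0]] [[0.051, 0.9646, 0.2588, 0.5148], [0.9987, -0.049, -0.014, -0.1704], [-0.0008, 0.2591, -0.9658, 0.384], [0.0, 0.0, 0.0, 1.0]] [ 0.58615198 -0.17238703  0.2365435 ]
```

View pics/both.png

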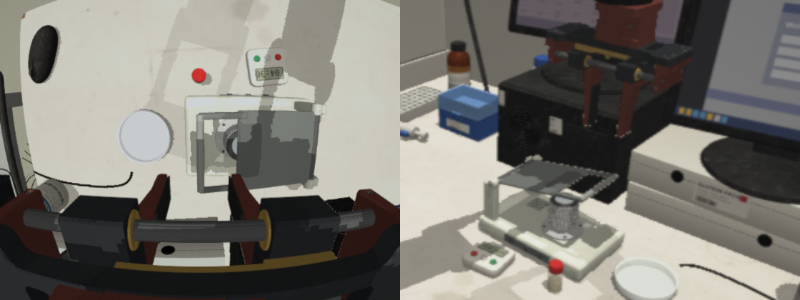

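The wrist view (left pane) shows the bar near column 203, directly under the jaws, and the body is wide along the jaw direction. Now I'll descend and pinch.

Emit:
{"op": "servo_tool", "data": {"moves": [[0.46,[0.001,0,0.04],[0,0,0]],[0.46,[0.001,0,0.07],[0,0,0]],[0.46,[0.001,0,0.095],[0,0,0]],[0.46,[0.001,0,0.109],[0,0,0]],[0.46,[0.001,0,0.109],[0,0,0]]], "newtons": 8}}

```text
time_s: 2.5
ee_pos: [0.585, -0.17, 0.1258]
eef_rot: [-0.001, 0.724, 0.69, -0.001]
ft_force: [-0.6, 0.8, 0.1]
width: 0.0404
```

Emit:
{"op": "servo_tool", "data": {"moves": [[0,[0,0,0],[0,0,0]],[0,[0,0,0],[0,0,0]],[0,[0,0,0],[0,0,0]],[0,[0,0,0],[0,0,0]],[0,[0,0,0],[0,0,0]],[0,[0,0,0],[0,0,0]],[0,[0,0,0],[0,0,0]]], "newtons": 8}}

```text
time_s: 3.2
ee_pos: [0.5854, -0.1725, 0.1272]
eef_rot: [0.001, 0.724, 0.689, -0.002]
ft_force: [0.2, -8.1, 0.9]
width: 0.0085
```

Emit:
{"op": "servo_tool", "data": {"moves": [[0,[0.002,0,-0.0076],[0,0,0]],[0,[0.0044,0,-0.0154],[0,0,0]],[0,[0.0103,0,-0.0303],[0,0,0]],[0,[0.0176,0,-0.0445],[0,0,0]],[0,[0.0263,0,-0.0579],[0,0,0]],[0,[0.0363,0,-0.0703],[0,0,0]],[0,[0.0476,0,-0.0817],[0,0,0]],[0,[0.0476,0,-0.0817],[0,0,0]]]}}

```text
time_s: 4.0
ee_pos: [0.5879, -0.125, 0.214]
eef_rot: [0.004, 0.725, 0.689, -0.002]
ft_force: [-3.9, -5.9, 8.7]
width: 0.0087
```

Emit:
{"op": "servo_tool", "data": {"moves": [[0,[0.006,-0.001,-0.005],[0,0,0]],[0,[0.0124,-0.002,-0.0101],[0,0,0]],[0,[0.0257,-0.003,-0.0189],[0,0,0]],[0,[0.0399,-0.003,-0.0263],[0,0,0]],[0,[0.0548,-0.003,-0.0323],[0,0,0]],[0,[0.0701,-0.003,-0.0368],[0,0,0]],[0,[0.0858,-0.003,-0.0397],[0,0,0]],[0,[0.1018,-0.003,-0.041],[0,0,0]],[0,[0.1018,-0.003,-0.041],[0,0,0]]]}}

```text
time_s: 4.9
ee_pos: [0.5902, -0.0199, 0.256]
eef_rot: [0.004, 0.723, 0.69, -0.001]
ft_force: [2.7, 1.1, 7.3]
width: 0.0085
```

Emit:
{"op": "servo_tool", "data": {"moves": [[0,[0.008,0,-0.002],[0,0,0]],[0,[0.016,0,-0.0015],[0,0,0]],[0,[0.0318,0,0.0006],[0,0,0]],[0,[0.0474,0,0.0043],[0,0,0]],[0,[0.0625,0,0.0095],[0,0,0]],[0,[0.0771,0,0.0162],[0,0,0]],[0,[0.0811,0,0.0183],[0,0,0]],[0,[0.0811,0,0.0183],[0,0,0]],[0,[0.0811,0,0.0183],[0,0,0]]]}}

```text
time_s: 5.8
ee_pos: [0.5938, 0.0617, 0.2374]
eef_rot: [0.003, 0.723, 0.691, -0.0]
ft_force: [-2.5, 3.4, 1.5]
width: 0.0085
```

Run:
```python
from h import *
c=camera_info("wrist");w=capture("wrist");s=capture("scene");t=capture("top");st=get_state()
print(np.round(c["world_from_camera"],4).tolist(),st["ee_pos"],st["ft_force"])
for n,i in dict(w2=w,s2=s,t2=t).items():cv2.imwrite(f"pics/{n}.png",i[:,:,::-1])
cv2.imwrite("pics/both2.png",np.hstack([cv2.resize(w,(400,300)),cv2.resize(s[100:280,240:420],(400,400))[:300] ])[:,:,::-1])
```

```text
[[0.0451, 0.9628, 0.2666, 0.5212], [0.999, -0.0419, -0.0175, 0.0657], [-0.0057, 0.2671, -0.9637, 0.3859], [0.0, 0.0, 0.0, 1.0]] [0.59384391 0.0610948  0.2377467 ] [-3.68127655  3.66878441  3.77921318]
```

View pics/both2.png

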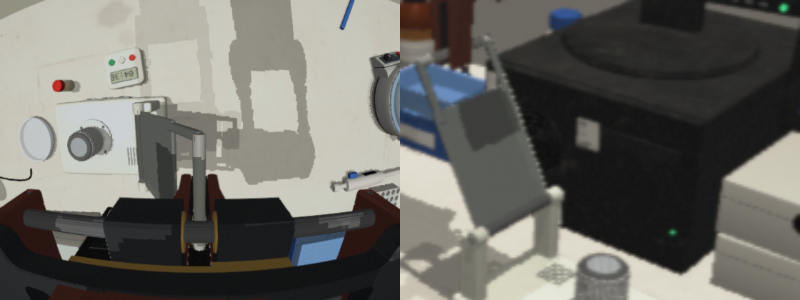

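The shade stands at roughly 120° (right pane). I'll release it, lift, and step aside so I can measure the angle and the cell.

Emit:
{"op": "servo_tool", "data": {"moves": [[0.3,[0,0,0],[0,0,0]],[0.5,[0,0,0],[0,0,0]],[0.5,[0,0,0],[0,0,0]],[0.5,[0,0,0],[0,0,0]],[0.5,[0,0,-0.02],[0,0,0]],[0.5,[0,0,-0.06],[0,0,0]],[0.5,[0,0,-0.1],[0,0,0]],[0.6,[-0.03,-0.02,-0.12],[0,0,0.1]]]}}

```text
time_s: 6.75
ee_pos: [0.5731, 0.0343, 0.3597]
eef_rot: [0.004, 0.756, 0.654, 0.001]
ft_force: [0.8, -0.9, 0.5]
width: 0.0489
```

Emit:
{"op": "servo_tool", "data": {"moves": [[0.8,[-0.24,-0.112,0],[0,0,0.8]],[0.8,[-0.24,-0.112,0],[0,0,0.8]],[0.8,[-0.24,-0.112,0],[0,0,0.8]],[0.8,[-0.24,-0.112,0],[0,0,0.8]],[0.8,[-0.24,-0.112,0],[0,0,0.8]],[0.8,[-0.24,-0.112,0],[0,0,0.8]],[0.8,[-0.24,-0.112,0],[0,0,0.8]]]}}

```text
time_s: 7.45
ee_pos: [0.427, -0.1884, 0.3601]
eef_rot: [0.004, 0.952, 0.306, 0.003]
ft_force: [0.2, 0.1, -0.3]
width: 0.0704
```

Run:
```python
from h import *
s=capture("scene");t=capture("top")
for n,i in dict(s3=s,t3=t).items():cv2.imwrite(f"pics/{n}.png",i[:,:,::-1])
a=cv2.resize(t[150:250,220:350],None,fx=6,fy=6,interpolation=2)
b=cv2.resize(s[100:285,250:400],None,fx=4,fy=4,interpolation=2)
cv2.imwrite("pics/t3c.png",a[:,:,::-1]);cv2.imwrite("pics/s3c.png",b[:600,:,::-1])
```

```text
(no output)
```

View pics/t3c.png

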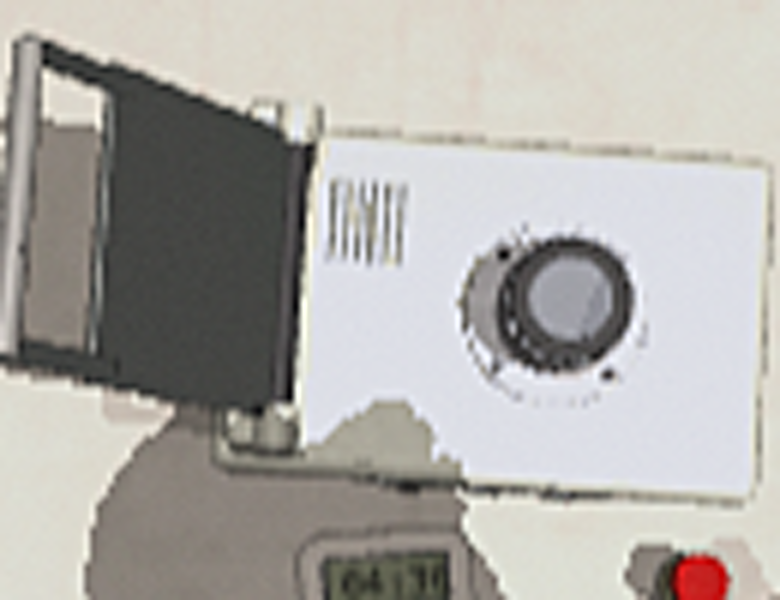

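View pics/s3c.png

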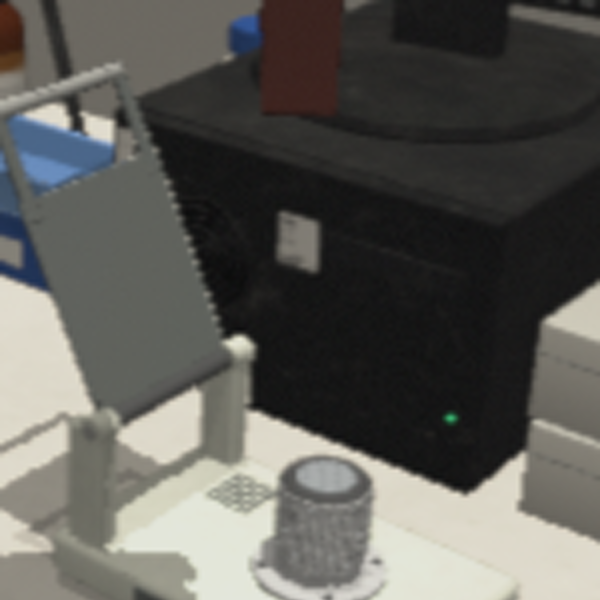

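The cell-top ring is at (570,300) in the top crop and (326,479) in the scene crop. The far bar end is at (30,42) and (120,70).

Run:
```python
from h import *
np.set_printoptions(precision=4,suppress=True)
T=lambda u,v:(220+(u+.5)/6-.5,150+(v+.5)/6-.5)
S=lambda u,v:(250+(u+.5)/4-.5,100+(v+.5)/4-.5)
bf=tri(T(30,42),S(120,70));bn=tri(T(5,358),S(2,108))
print("bar far",*bf,"near",*bn)
pf=tri(T(120,65),S(118,80)) 
print("post near",*tri(T(278,432),S(108,418)),"far",*tri(T(305,118),S(240,350)))
print("panel free corner far",*tri(T(112,70),S(150,152)))
print("panel hinge corners top z=.096",plane("top",T(300,140),.098),plane("top",T(282,405),.098),plane("scene",S(225,350),.098),plane("scene",S(115,412),.098))
print("cell top",plane("top",T(570,300),.085),plane("scene",S(326,479),.085),*tri(T(570,300),S(326,479)))
print("box edges",plane("top",T(768,160),.03),plane("top",T(750,500),.03),plane("top",T(215,470),.03))
for th in np.deg2rad([110,115,120,125]):print(th,.16*np.cos(th+.0125),.16*np.sin(th+.0125)+.096)
```

```text
bar far [0.6409 0.0592 0.2359] 0.0010869000098409107 near [0.5498 0.0605 0.2401] 0.00580336339109163
post near [ 0.5384 -0.0163  0.1024] 0.005092029335524504 far [ 0.6464 -0.0207  0.0982] 0.0008732459941221871
panel free corner far [0.6412 0.0385 0.1963] 0.0006590744834588095
panel hinge corners top z=.096 [ 0.6384 -0.0189  0.098 ] [ 0.5463 -0.0154  0.098 ] [ 0.6419 -0.0147  0.098 ] [ 0.5528 -0.0122  0.098 ]
cell top [ 0.587  -0.1151  0.085 ] [ 0.5862 -0.1169  0.085 ] [ 0.5874 -0.1156  0.0838] 0.0009857054305846512
box edges [ 0.6483 -0.1943  0.03  ] [ 0.5206 -0.1893  0.03  ] [0.5261 0.0093 0.03  ]
1.9198621771937625 -0.056598284035612643 0.24565505084768813
2.007128639793479 -0.06942620758993683 0.24015270271375075
2.0943951023931953 -0.08172575578381126 0.23355326547038002
2.181661564992912 -0.0934033216288104 0.22590696481984715
```

Emit:
{"op": "servo_tool", "data": {"moves": [[0.88,[0.1725,0.034,0.0],[0,0,0.06]],[0.88,[0.1725,0.034,0.0],[0,0,0.06]],[0.88,[0.1725,0.034,0.0],[0,0,0.06]],[0.88,[0.1725,0.034,0.05],[0,0,0.06]],[0.88,[0.1725,0.034,0.1],[0,0,0.06]],[0.88,[0.1725,0.034,0.15],[0,0,0.06]],[0.88,[0.1725,0.034,0.19],[0,0,0.06]],[0.88,[0.1725,0.034,0.22],[0,0,0.06]],[0.88,[0.1725,0.034,0.22],[0,0,0.06]]]}}

```text
time_s: 8.45
ee_pos: [0.5874, -0.1106, 0.1337]
eef_rot: [0.0, 0.959, 0.282, -0.002]
ft_force: [-0.0, -0.3, -0.3]
width: 0.0773
```

Run:
```python
from h import *
c=camera_info("wrist");w=capture("wrist");st=get_state()
print(st["ee_pos"],st["eef_rot"],st["ft_force"])
cv2.imwrite("pics/w4.png",w[:,:,::-1])
from scipy.spatial.transform import Rotation as R
# expected pixel of cell top centre and rim
K=c["mtx"];M=np.linalg.inv(c["world_from_camera"])
def proj(p):
    q=M[:3,:3]@p+M[:3,3];r=np.hypot(q[0],q[1]);a=np.arctan2(r,q[2]);return np.array([K[0,2],K[1,2]])+K[0,0]*a*q[:2]/r
print(proj(np.array([.587,-.1155,.085])))
im=w[:,:,::-1].copy()
for a in np.arange(0,6.28,.4):
    p=proj(np.array([.587+.023*np.cos(a),-.1155+.023*np.sin(a),.085]));cv2.circle(im,tuple(int(round(v)) for v in p),1,(0,0,255),-1)
cv2.imwrite("pics/w4o.png",im)
```

```text
[ 0.58873316 -0.11123046  0.13778793] [1.53653726e-03 9.59384536e-01 2.82096840e-01 5.69547891e-04] [0.89200986 0.3613169  0.60156301]
[274.60799692 246.06731135]
```

View pics/w4o.png

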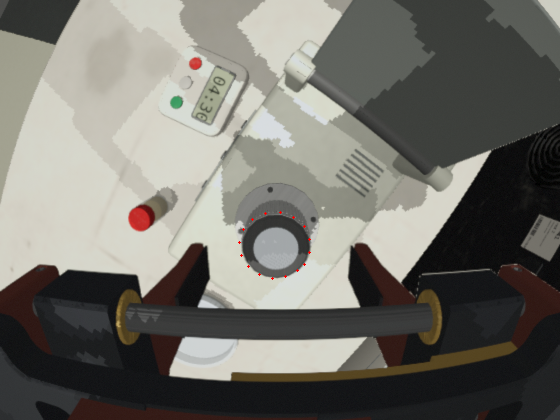

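The predicted ring (red dots) matches the cell rim at (276,246), so the cell position is confirmed. Now I'll descend and grip.

Emit:
{"op": "servo_tool", "data": {"moves": [[0.88,[-0.0035,0.003,0.02],[0,0,0]],[0.88,[-0.0035,0.003,0.045],[0,0,0]],[0.88,[-0.0035,0.003,0.06],[0,0,0]],[0.88,[-0.0035,0.003,0.066],[0,0,0]],[0.88,[-0.0035,0.003,0.066],[0,0,0]]]}}

```text
time_s: 9.0
ee_pos: [0.5879, -0.1155, 0.0724]
eef_rot: [0.002, 0.959, 0.282, 0.001]
ft_force: [0.9, -0.0, 1.3]
width: 0.0776
```

Emit:
{"op": "servo_tool", "data": {"moves": [[0.4,[0,0,0],[0,0,0]],[0.4,[0,0,0],[0,0,0]],[0.4,[0,0,0],[0,0,0]],[0.4,[0,0,0],[0,0,0]],[0.4,[0,0,0],[0,0,0]],[0.4,[0,0,0],[0,0,0]],[0.4,[0,0,0],[0,0,0]]], "newtons": 35}}

```text
time_s: 9.7
ee_pos: [0.5881, -0.1156, 0.0728]
eef_rot: [0.002, 0.959, 0.282, 0.001]
ft_force: [-0.6, 0.2, 1.8]
width: 0.0454
```

Emit:
{"op": "servo_tool", "data": {"moves": [[0.4,[0,0,0.002],[0,0,0]],[0.4,[0,0,0.004],[0,0,0]],[0.4,[0,0,0.004],[0,0,0]],[0.4,[0,0,0.004],[0,0,0]]]}}

```text
time_s: 10.1
ee_pos: [0.5884, -0.1158, 0.0714]
eef_rot: [0.002, 0.959, 0.282, 0.002]
ft_force: [-5.2, 1.6, 12.2]
width: 0.0455
```

```bash
python3 -c "
from h import *
s=get_state();print(s['ee_pos'],s['ft_force'],s['moment'])"
```

```text
[ 0.58839456 -0.11575283  0.07136418] [-5.22079797  1.62179912 12.18274529] [0.07496733 0.87233203 0.01375913]
```

Emit:
{"op": "servo_tool", "data": {"moves": [[0.4,[0,0,0.003],[0,0,0.04]],[0.4,[0,0,0.003],[0,0,0.08]],[0.4,[0,0,0.003],[0,0,0.12]],[0.4,[0,0,0.003],[0,0,0.16]],[0.4,[0,0,0.003],[0,0,0.16]]]}}

```text
time_s: 10.6
ee_pos: [0.5894, -0.1163, 0.0714]
eef_rot: [0.003, 0.979, 0.204, 0.004]
ft_force: [-2.9, 0.7, 12.6]
width: 0.0453
```

Emit:
{"op": "servo_tool", "data": {"moves": [[0.4,[0,0,0.003],[0,0,0.04]],[0.4,[0,0,0.003],[0,0,0.08]],[0.4,[0,0,0.003],[0,0,0.12]],[0.4,[0,0,0.003],[0,0,0.12]]]}}

```text
time_s: 11.0
ee_pos: [0.5893, -0.1168, 0.0714]
eef_rot: [0.004, 0.989, 0.145, 0.004]
ft_force: [-7.1, -0.4, 14.7]
width: 0.0451
```

Emit:
{"op": "servo_tool", "data": {"moves": [[0.4,[-0.001,0,0.0025],[0,0,0.04]],[0.4,[-0.001,0,0.0025],[0,0,0.08]],[0.4,[-0.001,0,0.0025],[0,0,0.12]],[0.4,[-0.001,0,0.0025],[0,0,0.12]]]}}

```text
time_s: 11.4
ee_pos: [0.589, -0.1169, 0.0715]
eef_rot: [0.004, 0.996, 0.084, 0.006]
ft_force: [-3.9, 1.3, 11.5]
width: 0.0452
```

```bash
python3 -c "
from h import *
s=get_state();print(s['ee_pos'],s['ft_force'],s['moment'])"
```

```text
[ 0.58899673 -0.11688855  0.07149416] [-3.92517457  1.32603326 11.48267038] [ 0.28875368  0.78604006 -0.07288543]
```

Emit:
{"op": "servo_tool", "data": {"moves": [[0.4,[-0.001,0,0.003],[0,0,0.04]],[0.4,[-0.001,0,0.003],[0,0,0.08]],[0.4,[-0.001,0,0.003],[0,0,0.12]],[0.4,[-0.001,0,0.003],[0,0,0.12]]]}}

```text
time_s: 11.8
ee_pos: [0.5888, -0.1169, 0.0713]
eef_rot: [0.003, 1.0, 0.024, 0.007]
ft_force: [-2.6, 2.9, 12.2]
width: 0.0454
```

Emit:
{"op": "servo_tool", "data": {"moves": [[0.4,[-0.0005,0,0.003],[0,0,0.04]],[0.4,[-0.0005,0,0.003],[0,0,0.08]],[0.4,[-0.0005,0,0.003],[0,0,0.1]],[0.4,[-0.0005,0,0.003],[0,0,0.1]]]}}

```text
time_s: 12.2
ee_pos: [0.5887, -0.1168, 0.071]
eef_rot: [0.003, 1.0, -0.026, 0.008]
ft_force: [-4.8, 2.2, 12.6]
width: 0.0453
```

Emit:
{"op": "servo_tool", "data": {"moves": [[0.4,[-0.0005,0,0.003],[0,-0.005,0.04]],[0.4,[-0.0005,0,0.003],[0,-0.008,0.08]],[0.4,[-0.0005,0,0.003],[0,-0.008,0.1]],[0.4,[-0.0005,0,0.003],[0,-0.008,0.1]]]}}

```text
time_s: 12.6
ee_pos: [0.5887, -0.1168, 0.0691]
eef_rot: [0.003, 0.997, -0.076, 0.005]
ft_force: [-0.2, 1.6, 5.3]
width: 0.0453
```

Emit:
{"op": "servo_tool", "data": {"moves": [[0.4,[-0.0005,0,0.003],[0,-0.005,0.04]],[0.4,[-0.0005,0,0.003],[0,-0.005,0.08]],[0.4,[-0.0005,0,0.003],[0,-0.005,0.1]],[0.4,[-0.0005,0,0.003],[0,-0.005,0.1]]]}}

```text
time_s: 13.0
ee_pos: [0.5887, -0.1168, 0.0667]
eef_rot: [0.002, 0.992, -0.126, 0.004]
ft_force: [0.6, -0.1, 3.6]
width: 0.0454
```

It has dropped over the lugs: z fell from 71 to 66.7 mm and the force eased. Now I'll push it home.

Emit:
{"op": "servo_tool", "data": {"moves": [[0.4,[0,0,0.001],[0,0,-0.01]],[0.4,[0,0,0.002],[0,0,-0.02]],[0.4,[0,0,0.003],[0,0,-0.02]],[0.4,[0,0,0.004],[0,0,-0.02]],[0.4,[0,0,0.004],[0,0,-0.02]],[0.4,[0,0,0.004],[0,0,-0.02]]]}}

```text
time_s: 13.6
ee_pos: [0.5889, -0.1168, 0.0659]
eef_rot: [0.002, 0.993, -0.115, 0.004]
ft_force: [-6.0, 1.6, 17.0]
width: 0.0452
```

Emit:
{"op": "servo_tool", "data": {"moves": [[0.4,[0,0,0.003],[0,0,-0.04]],[0.4,[0,0,0.003],[0,0,-0.06]],[0.4,[0,0,0.003],[0,0,-0.03]],[0.4,[0,0,0.003],[0,0,0.0]],[0.4,[0,0,0.003],[0,0,0.0]],[0.4,[0,0,0.003],[0,0,0.0]]]}}

```text
time_s: 14.2
ee_pos: [0.5892, -0.1166, 0.0659]
eef_rot: [0.002, 0.993, -0.115, 0.005]
ft_force: [-5.9, 2.6, 17.0]
width: 0.0456
```

Run:
```python
from h import *
s=capture("scene");st=get_state();t=capture("top");z=[st["ee_pos"][2],get_state()["ee_pos"][2]]
print(z,st['ft_force'],st['moment'],get_state()['ft_force'])
a=cv2.resize(t[130:270,220:420],(560,392),interpolation=2)
b=cv2.resize(s[100:310,250:450],(560,588),interpolation=2)
cv2.imwrite("pics/s5.png",s[:,:,::-1]);cv2.imwrite("pics/t5.png",t[:,:,::-1])
cv2.imwrite("pics/f.png",np.hstack([a[:,:400],cv2.resize(s[100:296,250:450],(400,392),interpolation=2)])[:,:,::-1])
```

```text
[np.float64(0.0659222691555471), np.float64(0.06588573334244693)] [-5.86369938  1.76776882 16.88893597] [ 0.39630587  1.45456499 -0.03012092] [-5.41531879  1.86973343 17.07919918]
```

View pics/f.png

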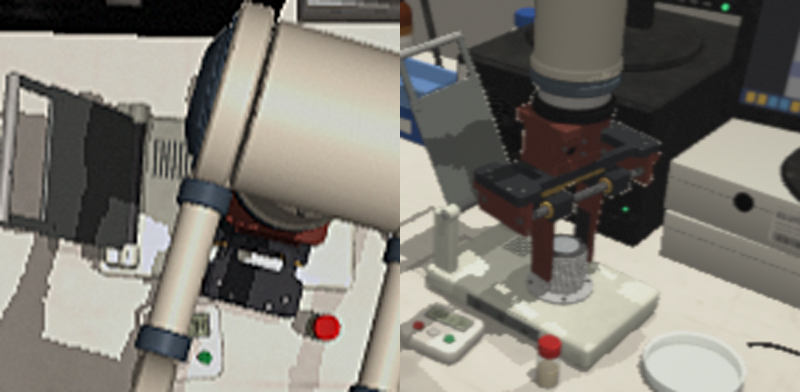

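Emit:
{"op": "servo_tool", "data": {"moves": [[0.4,[-0.0015,0,0.0025],[0,-0.004,0.03]],[0.4,[-0.0015,0,0.0025],[0,-0.004,0.05]],[0.4,[-0.0015,0,0.0025],[0,-0.004,0.0]],[0.4,[-0.0015,0,0.0025],[0,-0.004,-0.05]],[0.4,[-0.0015,0,0.0025],[0,-0.004,-0.02]],[0.4,[-0.0015,0,0.0025],[0,-0.004,0]],[0.4,[-0.0015,0,0.0025],[0,-0.004,0]]]}}

```text
time_s: 15.0
ee_pos: [0.5889, -0.1167, 0.066]
eef_rot: [0.002, 0.993, -0.115, 0.005]
ft_force: [-1.8, 1.1, 11.8]
width: 0.0452
```

Run:
```python
from h import *
s5=capture("scene")[:,:,::-1];s3=cv2.imread("pics/s3.png")
st=get_state();print(st["ee_pos"],st['ft_force'],st['moment'])
c=lambda i:cv2.resize(i[205:260,308:358],(400,440),interpolation=cv2.INTER_CUBIC)
# predicted pixel of cell top centre for top at 85 / 78 mm and bottom-front rim
k=camera_info("scene");M=np.linalg.inv(k["world_from_camera"])
im=[c(s3),c(s5)]
def pr(p):
    q=k["mtx"]@(M[:3,:3]@p+M[:3,3]);q=q[:2]/q[2];return ((q-[308,205]+.5)*8).astype(int)
for I,z in zip(im,(.085,.078)):
    for zz in (z,z-.044):
        for a in np.arange(0,6.28,.25):cv2.circle(I,tuple(map(int,pr(np.array([.587+.023*np.cos(a),-.1155+.023*np.sin(a),zz])))),1,(0,0,255),-1)
cv2.imwrite("pics/cmp.png",np.hstack(im))
```

```text
[ 0.58893876 -0.11670131  0.06595827] [ 0.07739389 -0.23988241 12.56009212] [-0.05267016  0.4125847   0.00802487]
```

View pics/cmp.png

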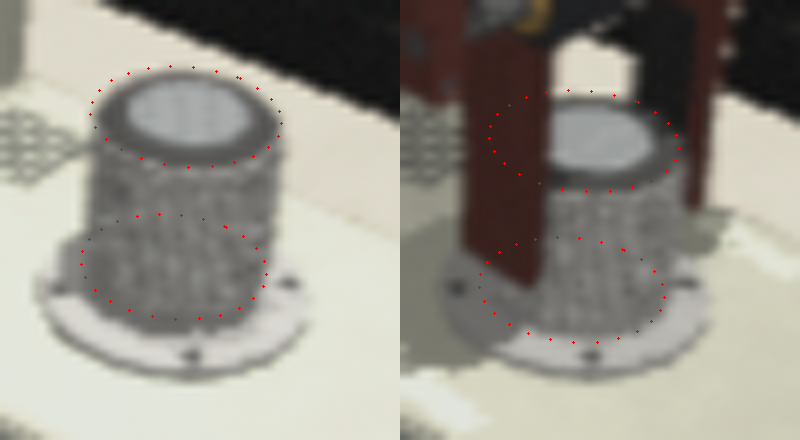

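The collar top dropped about 25 crop pixels, against about 24 predicted for a 7 mm drop. It now sits on the predicted home outline, held with about 12 N and almost no side load.

```bash
python3 -c "
from plant import *
print(hand_in())"
```

```text
the job is handed in; nothing more can be done
None
```

I opened the shade to about 118–119° and left it there. I then turned the filter cell clockwise until it dropped over the lugs, and handed the job in at about 15 s while still holding it pushed home.

- **Shade:** I pinched the bar and swung it back. The triangulated bar position gave about 117.5–118.6°, and the panel's free corner gave about 121°. These disagree by about 3°, so I did not re-adjust it.
- **Filter cell:** It dropped over the lugs after roughly 40° of clockwise turn. In the scene picture its top fell about 25 crop pixels, against 24 predicted for the full 7 mm, and it lines up with the predicted home outline.
- **Final hold:** The push is about 12 N with almost no side load, and the height did not change when I wiggled the cell. The arm's own height reading fell 5.4 mm from lug contact, where 6 mm was expected. That is slightly short, but the picture shows it home.
- **Small things:** The timer, vial and dish look undisturbed in the last pictures. I checked them only by eye and did not measure them.

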